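Lock up the bench drawer and put out the lamp

ROBOT

A 6-joint arm with a two-finger parallel gripper is mounted at the origin on the work surface. World frame = base frame: x ahead of the robot, y to its left, z up, the work surface at z = 0. Lengths are in m, angles in rad, forces in N, time in s.
With the tool pointing down it reaches from about 0.325 to 0.9 m from the base axis. Payload 6.1 kg.
Tool frame: the origin (TCP) lies midway between the tips of the shut fingers; the grasp point (between the pads) lies 19 mm behind it; x points along the fingers, y is the direction in which the jaws open and shut, and the axes are right-handed (so a half turn about x gives the same grasp; the last joint's range is limited). The gripper opens to 85 mm and grips with 20 to 120 N. Pads are 22 mm wide; open, the fingers measure 114 mm over their backs; the gripper's body (76 mm by 85 mm) begins 54 mm behind the grasp point. The pads swing forward as they close: fully open they stand 13 mm farther back than shut.
Start: joints at [1.099, 0.22, 1.526, -0, 1.395, -0.126], TCP at [0.212, 0.588, 0.231] pointing down, gripper open.
Joint ranges: [-2.98, 2.98], [-0.91, 2.08], [0.09, 2.57], [-1.24, 4.39], [0.2, 2.65], [-2.68, 2.68]. Speed limits (rad/s): [2.57, 2.57, 3.01, 3.14, 3.14, 3.14].

INTERFACE

Orientations are given as [roll, pitch, yaw] about the fixed x, y, z axes, in that order (R = Rz(yaw) Ry(pitch) Rx(roll)).
In Python, from plant import movep, move_l, set_joints, gripper_to, hold, inverse_kinematics, observe, get_image, get_calibration, Unreachable, job_done gives the robot as it stands. Calls block until the motion is done:
- movep(position, orientation): joint-space move of the TCP to a pose.
- move_l(position, feed=0.15, rotation=None, max_force=None): straight line of the TCP; rotation=None keeps the orientation; feed is the mean speed in m/s. With max_force (N) it stops when the force on the tool has changed by that much, and returns True; else False.
- set_joints(angles): joint-space move.
- gripper_to(opening, f_grip=None): finger opening in m; f_grip is the grip in N (None keeps the last); returns when the fingers have stopped.
- hold(seconds).
- inverse_kinematics(position, orientation): joint angles nearest the present ones, or None.
- observe(): the state.
- get_image(name): name is "scene" or "top" or "wrist"; returns (picture, depth): 420x560x3 uint8, red, green, blue; 420x560 float32, m along the optical axis (not along the pixel's ray), 0 where there is no reading.
- get_calibration(name): a dict with "intrinsics" (3x3 intrinsics, pixels), "world_from_camera" (4x4, takes a point from camera to world coordinates). Camera axes: x right, y down, z forward; pixel columns grow to the right and rows downward; lengths in m; the calibration is good to about 2 mm. A picture is of the moment at which its call begins: read the wrist's pose just before it. get_calibration takes no time and is no camera call; for the wrist camera it gives the pose at the moment of the call.
A pose or a line that the arm cannot do raises Unreachable and nothing moves.
- job_done(): hands the job in, once; it reports no verdict.
The state is a dict: "time_s": time; "q": joint angles; "joint_velocities": joint speeds; "joint_torque": joint torques, N m; "eef_pos": TCP position; "tcp_rot": TCP orientation; "ft_force": force on the tool from outside, world axes, zero at the start; "torque": the same for the moment, N m; "opening": finger opening in m.
Only numpy, scipy, OpenCV 4.12 (cv2) and the standard library are available. Lean on these libraries where they do the work, as an engineer would, in place of code of your own. Each camera call takes 0.05 s, during which the arm holds its last target.

TASK

Close up the bench for the night: push the open upper drawer of the grey steel unit fully home, then press the chrome lock plunger on top of the unit all the way down, and only after that press the red end of the lamp's rocker switch fully down to put the lamp out. It is all done by pushing with the closed fingers: do not pick up or shift the lamp, the draw plate, the copper bangle or the ring clamp, and finish clear of everything.

Things in the scene. Friction and masses are not known exactly. Their poses are not given: they have to be found in the camera images.
- unit: Grey steel two-drawer unit fixed on the bench, 300 mm wide (its y), 240 mm deep (its x), 120 mm high. Origin under the middle of its front edge at bench level; its x points from the drawer fronts into the unit (away from the robot), y to the left, z up. The lower drawer is shut and does not move. The lock stands on its top in the front right corner.
- drawer (a joint): How far the upper drawer is out, m: 0 fully home against its stop, grows as it comes out towards the unit's -x, up to 0.12. It starts 0.04 to 0.085 out, slides with about 2 N of friction and stays where it is left.
- drawer_face (a point): Middle of the outer face of the upper drawer's front panel, 88 mm above the bench; moves with the drawer, axes as the unit's. Push here along the unit's +x. The panel is 294 mm wide and 52 mm high (from 62 to 114 mm above the bench) and lies 11 mm before the unit's origin when home. Two steel knobs, 12 mm thick and standing 12 mm out, sit 90 mm to the left and right of this point.
- lock_top (a point): Middle of the top of the chrome lock plunger, diameter 28 mm, in a dark collar of 40 mm diameter and 4 mm height; z up. It stands 20 mm above the unit's top (140 mm above the bench) when up and 8 mm when pressed fully down. It lies 35 mm behind the unit's front edge and 100 mm to the right (unit y = -100 mm).
- lock (a joint): How far the plunger is pressed, m: 0 up (open, the start), 0.012 fully down (locked). It takes about 3 N to push and stays where it is left; at the bottom it meets a hard stop.
- lamp: Bench lamp, loose, 1.9 kg: round green enamel base of 170 mm diameter and 26 mm height, origin at the centre of its underside, z up. A steel pole of 12 mm thickness stands at x = +62 mm of its axes, bends away and carries a green shade of 90 mm diameter around x = +130, y = -75 mm, 245 to 305 mm above the bench. The switch is on the base's -x side, roughly facing the robot.
- rocker_red (a point): Point on top of the red end of the lamp's rocker switch (64 long along lamp x, 24 wide, 8 mm thick, rest white), 22 mm from its axle towards the lamp's -x. The axle is parallel to lamp y at lamp x = -26 mm, 42 mm above the bench. The point is about 54 mm above the bench at the start, 45.5 mm when fully pressed; the housing's top below is at 35 mm (72 by 34 mm).
- rocker (a joint): Tilt of the rocker, rad: -0.20 to -0.17 at the start (red end up, lamp on), +0.20 at its stop (red end down, lamp off). It takes about 1.5 N at the red point, more nearer the axle, and stays where it is left. A flat fingertip ends up bearing with its edge nearest the axle, so it stops some 2 mm higher: press at the red point or up to 10 mm farther out until it stops.
- draw_plate: Steel draw plate lying flat on the bench in front of the unit, 36 by 170 by 7 mm (long along its y), with rows of small holes; origin at the centre of its underside. Leave it.
- bangle: Copper bangle blank lying flat on top of the unit, a ring of 68 mm outside and 56 mm inside diameter, 10 mm high; origin at the centre of its underside. Leave it.
- ring_clamp: Wooden ring clamp lying on the bench in front of the lamp, 24 by 130 by 20 mm (long along its y); origin at the centre of its underside. Leave it.

How it is judged:
On the way, in this order (a step that is already met when the one before it is completed fails the run):
1. the upper drawer is pushed fully home (value of joint drawer below 0.004 m), for 0.2 s.
2. then the lock plunger is pressed all the way down, the drawer still home (value of joint drawer below 0.004 m and value of joint lock above 0.01 m), for 0.2 s.
3. then the red end of the rocker is pressed fully down (all of step 2 and value of joint rocker above 0.14 rad), for 0.2 s.
At the end, for the whole second after the job is handed in: The drawer is home (within 4 mm), the plunger is down (at least 10 of 12 mm), the rocker's red end is down (beyond +0.14 rad), the lamp stands upright and at rest, and the lamp, draw plate, bangle and ring clamp are within 20 mm of where they started (all of step 3 and distance of each of draw_plate, bangle, ring_clamp, lamp from where it was at the start of the episode below 0.02 m and linear speed of lamp below 0.01 m/s and angle between lamp's own z axis and vertical below 0.05 rad); the robot touches nothing.
It fails at once if the lamp is lifted, carried or shifted by more than 20 mm (distance of lamp from where it was at the start of the episode above 0.02 m).
It fails at once if the draw plate is lifted, carried or shifted by more than 20 mm (distance of draw_plate from where it was at the start of the episode above 0.02 m).
It fails at once if the bangle is lifted, carried or shifted by more than 20 mm (distance of bangle from where it was at the start of the episode above 0.02 m).
It fails at once if the ring clamp is lifted, carried or shifted by more than 20 mm (distance of ring_clamp from where it was at the start of the episode above 0.02 m).
It fails at once if the lamp is tipped (angle between lamp's own z axis and vertical above 0.2 rad).
It also fails if it takes over 64 s, if anything falls off the work surface, if the arm or the gripper's body presses on something with over 40 N, if the wrist force passes 120 N, or if a joint passes its speed limit or range.

## Working session

There is one attempt and no reset: what is moved stays moved. The work goes in short steps, each a Python script; the robot and the scene stay as the last script left them, time stands still between calls to the robot, and variables do not carry over. Pictures are saved under pics/ and viewed, and the job is handed in when it is done.

```bash
mkdir -p pics; ls; python3 - <<'E'
from plant import *
import cv2, numpy as np
o=observe();print(o['time_s'],o['eef_pos'],o['tcp_rot'],o['opening'])
for n in ['scene','top']:
    p,d=get_image(n);cv2.imwrite(f'pics/{n}0.png',p[:,:,::-1]);np.savez(f'pics/{n}0.npz',p=p,d=d,**get_calibration(n))
    c=get_calibration(n);print(n,c['intrinsics'],c['world_from_camera'])
E
```

```text
pics
0.0 [0.21158273 0.58746043 0.23021954] [-1.6852688   1.56888441 -2.03108612] 0.08552795915067796
scene [[464.70401855   0.         279.20278071]
 [  0.         464.70401855 210.77043831]
 [  0.           0.           1.        ]] [[-0.13407221  0.83706144 -0.53042698  1.02384285]
 [ 0.99090403  0.11949024 -0.06189735  0.02869461]
 [ 0.01156896 -0.53390095 -0.84546788  0.85830547]
 [ 0.          0.          0.          1.        ]]
top [[398.13577172   0.         279.11246312]
 [  0.         398.13577172 211.56822353]
 [  0.           0.           1.        ]] [[-0.01489326 -0.99861788  0.05040356  0.49656903]
 [-0.9998725   0.01516444  0.005002   -0.0036933 ]
 [-0.00575942 -0.05032263 -0.99871641  0.90494507]
 [ 0.          0.          0.          1.        ]]
```

View pics/scene0.png

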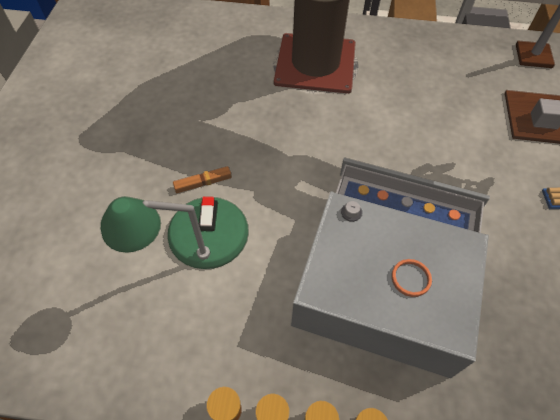

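View pics/top0.png

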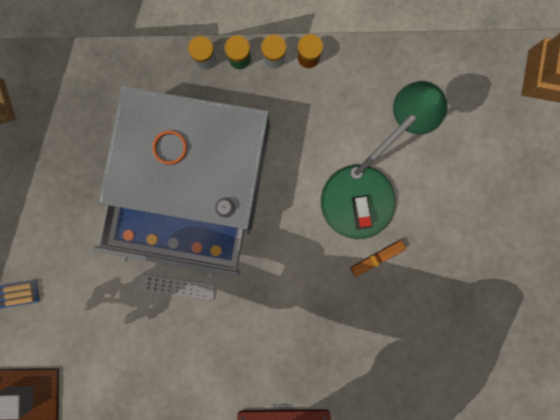

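```bash
cat > h.py <<'E'
import numpy as np, cv2
def load(n):
    f=np.load(f'pics/{n}.npz');p,d,K,T=f['p'],f['d'],f['intrinsics'],f['world_from_camera']
    v,u=np.mgrid[:420,:560]
    c=np.stack([(u-K[0,2])/K[0,0]*d,(v-K[1,2])/K[1,1]*d,d],-1)
    return p,d,K,T,c@T[:3,:3].T+T[:3,3]
def ray(u,v,z,K,T):
    r=T[:3,:3]@np.array([(u-K[0,2])/K[0,0],(v-K[1,2])/K[1,1],1]);t=T[:3,3]
    return t+r*(z-t[2])/r[2]
E
python3 - <<'E'
from h import *
for n in ['top0','scene0']:
    p,d,K,T,W=load(n)
    print(n)
    hsv=cv2.cvtColor(p,cv2.COLOR_RGB2HSV);H,S,V=[hsv[...,i].astype(int) for i in range(3)]
    def rep(name,m,z=None):
        m=cv2.morphologyEx(m.astype(np.uint8),cv2.MORPH_OPEN,np.ones((2,2)))
        k,l,st,ce=cv2.connectedComponentsWithStats(m)
        for i in range(1,k):
            if st[i,4]>25:
                P=W[l==i];print(name,st[i],ce[i].round(1),'med',np.median(P,0).round(4),'z',np.percentile(P[:,2],[5,50,95]).round(4),'ray', None if z is None else ray(*ce[i],z,K,T).round(4))
    rep('green',(H>60)&(H<90)&(S>100),0.026)
    rep('red',((H<5)|(H>174))&(S>190)&(V>100),0.05)
    Z=W[...,2]
    m=((abs(Z-0.12)<0.004)&(d>0)&(S<60)).astype(np.uint8)
    k,l,st,ce=cv2.connectedComponentsWithStats(cv2.morphologyEx(m,cv2.MORPH_OPEN,np.ones((5,5))))
    i=1+np.argmax(st[1:,4]);print('unit',st[i],np.median(Z[l==i]))
    P=W[l==i][:,:2].astype(np.float32)
    r=cv2.minAreaRect(P*1000);print(r,cv2.boxPoints(r).round(1).tolist())
    m=((abs(Z-0.143)<0.006)&(d>0)); rep('lock',m,0.14)
    m=((Z>0.09)&(Z<0.118)&(d>0)); rep('drawertop',m)
    # red/white switch raw rect
E
```

```text
top0
green [232  62  18   7  74] [240.7  65.3] med [0.8761 0.0833 0.0138] z [0.003  0.0138 0.0269] ray [0.8722 0.0824 0.026 ]
green [ 395   83   52   52 1916] [421.7 107.2] med [ 0.6889 -0.2276  0.2835] z [0.2558 0.2835 0.3047] ray [ 0.7696 -0.3215  0.026 ]
green [ 323  168   70   49 1961] [353.2 190.6] med [ 0.586  -0.1551  0.0248] z [0.0205 0.0248 0.028 ] ray [ 0.585 -0.164  0.026]
red [362 219   9   8  56] [366.1 223. ] med [ 0.5122 -0.1849  0.0541] z [0.0513 0.0541 0.0566] ray [ 0.5123 -0.1856  0.05  ]
unit [  100    87   168   142 16355] 0.1193806121681098
((648.9676513671875, 189.0342559814453), (300.8749084472656, 240.44595336914062), 79.29390716552734) [[502.8999938964844, 63.5], [739.2000122070312, 18.899999618530273], [795.0, 314.5], [558.7999877929688, 359.20001220703125]]
lock [218 201  15  14 148] [224.9 207.7] med [0.5438 0.1045 0.1392] z [0.1242 0.1392 0.1412] ray [0.5441 0.1044 0.14  ]
drawertop [551  35   9  45 243] [556.3  60.7] med [ 0.8333 -0.5719  0.1016] z [0.0917 0.1016 0.1105] ray None
drawertop [  94  206  151   72 1506] [164.6 256.1] med [0.4463 0.2355 0.109
[... 570 characters left out ...]
ray [0.0514 0.0048 0.14  ]
lock [347 202  14  13 144] [353.5 207.9] med [0.5475 0.1105 0.1399] z [0.1351 0.1399 0.142 ] ray [0.5476 0.1106 0.14  ]
drawertop [547  21  12  11  89] [552.3  26. ] med [-0.1143  0.599   0.1002] z [-0.4185  0.1002  0.1144] ray None
drawertop [294  31  51  22 455] [318.1  44.9] med [0.0554 0.0035 0.1013] z [0.0879 0.1013 0.1142] ray None
drawertop [ 338  158  153   76 2016] [418.  184.7] med [0.4473 0.2415 0.1049] z [0.088  0.1049 0.1152] ray None
drawertop [196 234   8   9  49] [199.8 237.9] med [ 0.6286 -0.1658  0.0985] z [0.0274 0.0985 0.113 ] ray None
drawertop [ 294  305  181   61 1093] [383.9 335.5] med [0.7657 0.1772 0.1012] z [0.0882 0.1012 0.1138] ray None
```

```bash
python3 - <<'E'
from h import *
O=np.array([.529,.2135]);yaw=np.radians(-10.75)
ex=np.array([np.cos(yaw),np.sin(yaw)]);ey=np.array([-ex[1],ex[0]])
for n in ['top0','scene0']:
    p,d,K,T,W=load(n)
    hsv=cv2.cvtColor(p,cv2.COLOR_RGB2HSV);H,S,V=[hsv[...,i].astype(int) for i in range(3)]
    L=(W[...,:2]-O)@np.stack([ex,ey],1); Z=W[...,2]
    m=(d>0)&(Z>.108)&(Z<.118)&(L[...,0]<-.02)&(L[...,0]>-.2)&(abs(L[...,1])<.14)
    x=L[...,0][m];print(n,'drawer top x pct',np.percentile(x,[1,5,25,50,75,95,99]).round(4))
    for s in (-.1,-.05,0,.05,.1):
        mm=m&(abs(L[...,1]-s)<.02);print(s,np.percentile(L[...,0][mm],[5,50,95]).round(4),end=' ')
    print()
    Lm=np.array([.59,-.165]);near=(d>0)&(np.hypot(W[...,0]-Lm[0],W[...,1]-Lm[1])<.12)
    g=near&(H>60)&(H<90)&(S>80)&(Z>.018)&(Z<.034)
    c=cv2.minEnclosingCircle(W[g][:,:2].astype(np.float32)*1000);print('base',c,g.sum())
    w=near&(S<50)&(V>140)&(Z>.03)&(Z<.065);r=near&((H<5)|(H>174))&(S>150)&(Z>.03)&(Z<.065)
    cw,cr=np.median(W[w],0),np.median(W[r],0)
    print('white',cw,w.sum(),'red',cr,r.sum(),'yaw',np.degrees(np.arctan2(*(cw-cr)[[1,0]])))
    q=cv2.minAreaRect(W[w|r][:,:2].astype(np.float32)*1000);print(q)
    rc=cv2.minAreaRect(W[r][:,:2].astype(np.float32)*1000);print(rc)
E
```

```text
top0 drawer top x pct [-0.0934 -0.0929 -0.0907 -0.0882 -0.0855 -0.0837 -0.0834]
-0.1 [-0.0928 -0.0881 -0.0837] -0.05 [-0.0929 -0.0882 -0.0838] 0 [-0.0928 -0.0881 -0.0837] 0.05 [-0.0929 -0.0881 -0.0838] 0.1 [-0.093  -0.0882 -0.0836] 
base ((562.6378784179688, -176.20362854003906), 80.59993743896484) 2937
white [ 0.5490055  -0.17754957  0.04733296] 195 red [ 0.51456198 -0.18221136  0.05353337] 106 yaw 7.707903444746469
((564.3164672851562, -176.64649963378906), (120.27395629882812, 23.167892456054688), 6.903963088989258)
((514.6547241210938, -182.6597137451172), (20.22496223449707, 23.167892456054688), 6.903963088989258)
scene0 drawer top x pct [-0.0964 -0.095  -0.0917 -0.0883 -0.0864 -0.0849 -0.084 ]
-0.1 [-0.0946 -0.0882 -0.0849] -0.05 [-0.094  -0.088  -0.0848] 0 [-0.0947 -0.0883 -0.0847] 0.05 [-0.0946 -0.0887 -0.0855] 0.1 [-0.095  -0.0886 -0.0855] 
base ((562.0811157226562, -174.2265625), 80.16683959960938) 2749
white [ 0.55201872 -0.17436822  0.04754642] 273 red [ 0.51513371 -0.1805256   0.05409317] 96 yaw 9.477254064301388
((570.2635498046875, -173.26551818847656), (128.66542053222656, 28.091869354248047), 9.963754653930664)
((516.0967407226562, -182.8475341796875), (18.19532012939453, 28.391544342041016), 7.594601631164551)
```

```bash
python3 - <<'E'
from h import *
for n,(x0,y0,w,h) in {'top0':(310,150,130,135),'scene0':(140,140,130,135)}.items():
    p=load(n)[0];cv2.imwrite(f'pics/{n}_z.png',cv2.resize(p[y0:y0+h,x0:x0+w,::-1],None,fx=4,fy=4,interpolation=cv2.INTER_CUBIC))
a=[cv2.imread(f'pics/{n}_z.png')[:520,:390] for n in ('top0','scene0')]
cv2.imwrite('pics/z.png',np.hstack(a))
E
```

```text
(no output)
```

View pics/z.png

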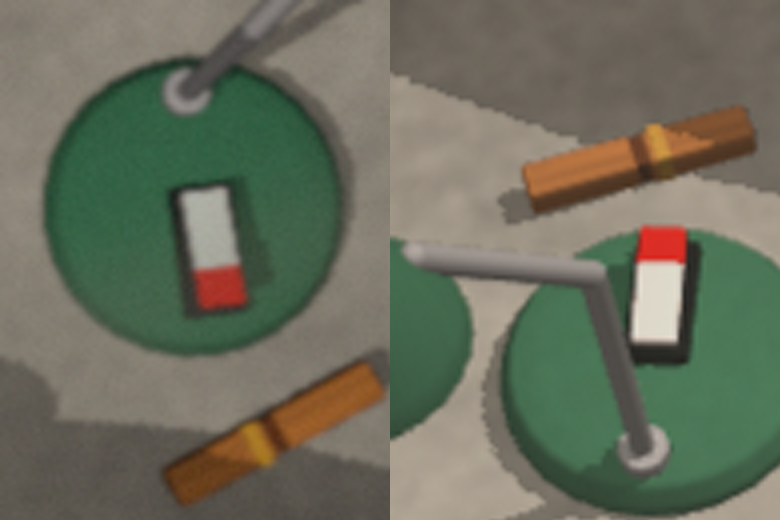

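```bash
cat >> h.py <<'E'
from scipy.spatial.transform import Rotation as Rn
O=np.array([.529,.2135]);yawU=np.radians(-10.75)
def U(x,y,z):
    c,s=np.cos(yawU),np.sin(yawU);return [O[0]+c*x-s*y,O[1]+s*x+c*y,z]
def down(yaw,sgn=1):
    # tool x down, tool y along sgn*(local y)
    ty=sgn*np.array([-np.sin(yaw),np.cos(yaw),0]);tx=np.array([0,0,-1.])
    return Rn.from_matrix(np.stack([tx,ty,np.cross(tx,ty)],1)).as_euler('xyz').tolist()
E
python3 - <<'E' 2>&1 | grep -v Warn
from h import *
from plant import *
print(Rn.from_euler('xyz',observe()['tcp_rot']).as_matrix().round(2).tolist())
for s in (1,-1):
    for nm,P,y in [('pre',U(-.15,0,.088),yawU),('lock',U(.035,-.1,.13),yawU),('rock',[.509,-.183,.047],np.radians(8))]:
        q=inverse_kinematics(P,down(y,s));print(s,nm,np.round(P,4),None if q is None else np.round(q,2))
E
```

```text
[[-0.0, 0.34, 0.94], [-0.0, 0.94, -0.34], [-1.0, -0.0, -0.0]]
1 pre [0.3816 0.2415 0.088 ] [ 0.39 -0.04  2.09 -0.    1.09 -0.99]
1 lock [0.5447 0.1087 0.13  ] [ 0.06  0.15  1.8  -0.    1.19 -1.33]
1 rock [ 0.509 -0.183  0.047] [-0.49  0.23  1.89  0.    1.02 -2.2 ]
-1 pre [0.3816 0.2415 0.088 ] [ 0.39 -0.04  2.09 -0.    1.09  2.15]
-1 lock [0.5447 0.1087 0.13  ] [ 0.06  0.15  1.8  -0.    1.19  1.81]
-1 rock [ 0.509 -0.183  0.047] [-0.49  0.23  1.89  0.    1.02  0.94]
```

```bash
python3 - <<'E' 2>&1 | grep -v Warn
from h import *
from plant import *
gripper_to(0.0)
R=down(yawU)
movep(U(-.15,0,.25),R)
move_l(U(-.15,0,.088),0.12)
r=move_l(U(-.005,0,.088),0.04,max_force=15)
o=observe();print(r,o['time_s'],o['eef_pos'],o['ft_force'],o['opening'])
d=o['eef_pos'][:2]-O;print('unit x',d@[np.cos(yawU),np.sin(yawU)])
p,dd=get_image('top');cv2.imwrite('pics/top1.png',p[:,:,::-1])
E
```

```text
True 6.6333 [0.50816327 0.21720726 0.08731676] [-0.05643903 -0.16983377  0.83158274] -0.00018212616126378733
unit x -0.02116255007137534
```

View pics/top1.png

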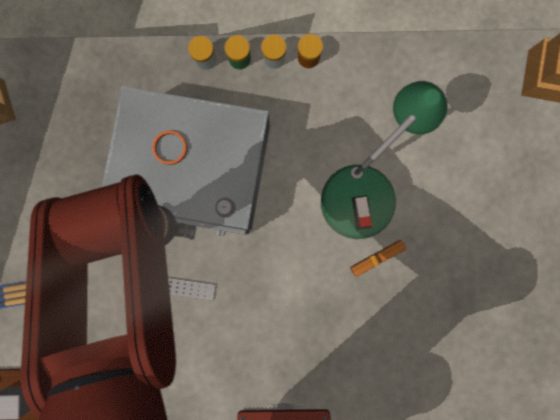

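```bash
python3 - <<'E' 2>&1 | grep -v Warn
from h import *
from plant import *
c=lambda o:(o['eef_pos'][:2]-O)@[np.cos(yawU),np.sin(yawU)]
r=move_l(U(-.005,0,.088),0.03,max_force=20)
o=observe();print(r,c(o),o['ft_force'])
hold(.3)
o=observe();print(c(o),o['ft_force'])
move_l(U(-.08,0,.088),0.12)
move_l(U(-.08,0,.24),0.2)
move_l(U(.035,-.1,.24),0.2)
o=observe();print(o['time_s'],o['eef_pos'])
for n in ('top','scene','wrist'):
    c_=get_calibration(n);p,dd=get_image(n);cv2.imwrite(f'pics/{n}2.png',p[:,:,::-1]);np.savez(f'pics/{n}2.npz',p=p,d=dd,**c_)
p,d,K,T,W=load('scene2')
L=(W[...,:2]-O)@np.array([[np.cos(yawU),-np.sin(yawU)],[np.sin(yawU),np.cos(yawU)]]);Z=W[...,2]
m=(d>0)&(Z>.105)&(Z<.117)&(L[...,0]<0.005)&(L[...,0]>-.03)&(abs(L[...,1])<.14)
print(m.sum(),np.percentile(L[...,0][m],[1,5,50,95]))
E
python3 -c "
import cv2,numpy as np
cv2.imwrite('pics/m2.png',cv2.resize(np.hstack([cv2.imread('pics/scene2.png'),cv2.imread('pics/wrist2.png')]),(800,300)))"
```

```text
True -0.021354223130495068 [ 0.18303436 -0.00739179 -0.087014  ]
-0.02189729076596402 [-0.10445341 -0.91362145 -0.31171655]
9.7417 [0.5440426  0.10937535 0.23947618]
438 [-0.01133039 -0.01058895 -0.00691105 -0.00344822]
```

View pics/m2.png

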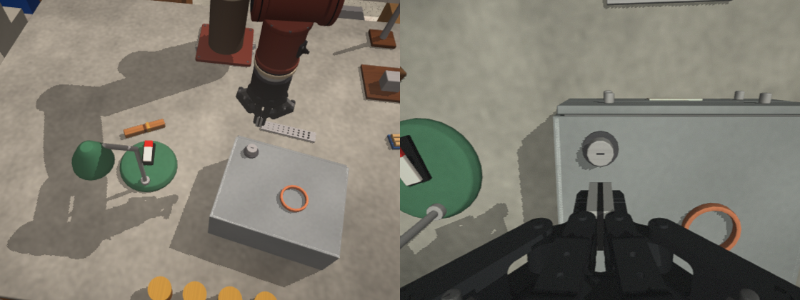

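The drawer is flush (face at about -11 mm) and the plunger is visible in the wrist view just ahead of the fingertips. I'll fix the plunger position from that view.

```bash
python3 - <<'E' 2>&1 | grep -v Warn
from h import *
for n in('wrist2','scene2'):
    p,d,K,T,W=load(n);Z=W[...,2]
    m=((abs(Z-.14)<.004)&(d>0)&(np.hypot(W[...,0]-.545,W[...,1]-.109)<.03)).astype(np.uint8)
    k,l,st,ce=cv2.connectedComponentsWithStats(m)
    for i in range(1,k):
        if st[i,4]>30: print(n,st[i],ce[i],ray(*ce[i],.14,K,T).round(4))
p,d,K,T,W=load('wrist2')
hsv=cv2.cvtColor(p,cv2.COLOR_RGB2HSV);H,S,V=[hsv[...,i].astype(int) for i in range(3)]
m=((H<5)|(H>174))&(S>150)
print('red',m.sum(),np.median(W[m],0) if m.any() else 0)
E
```

```text
wrist2 [ 261  196   38   37 1090] [279.61284404 213.5440367 ] [0.5446 0.1089 0.14  ]
scene2 [346 201  15  14 156] [352.75641026 207.08974359] [0.5461 0.1091 0.14  ]
red 57 [ 0.52040979 -0.16853026  0.04934924]
```

```bash
python3 - <<'E' 2>&1 | grep -v Warn
from h import *
from plant import *
move_l([.545,.109,.155],0.12)
r=move_l([.545,.109,.120],0.02,max_force=20)
o=observe();print(r,o['eef_pos'],o['ft_force'],o['time_s'])
r=move_l([.545,.109,.120],0.02,max_force=25)
hold(.3);o=observe();print(r,o['eef_pos'],o['ft_force'])
move_l([.545,.109,.24],0.15)
# above rocker, camera look
movep([.46,-.19,.24],down(np.radians(8)))
o=observe();print(o['time_s'],o['eef_pos'])
for n in ('top','scene','wrist'):
    c_=get_calibration(n);p,dd=get_image(n);cv2.imwrite(f'pics/{n}3.png',p[:,:,::-1]);np.savez(f'pics/{n}3.npz',p=p,d=dd,**c_)
for n in ('scene3','top3'):
    p,d,K,T,W=load(n);m=(d>0)&(np.hypot(W[...,0]-.545,W[...,1]-.109)<.009);print(n,'plunger z',np.median(W[m],0),m.sum())
for n in('wrist3','scene3','top3'):
    p,d,K,T,W=load(n)
    hsv=cv2.cvtColor(p,cv2.COLOR_RGB2HSV);H,S,V=[hsv[...,i].astype(int) for i in range(3)]
    m=(((H<5)|(H>174))&(S>150)&(np.hypot(W[...,0]-.515,W[...,1]+.182)<.04))
    if m.sum()>20: 
        v,u=np.nonzero(m);print(n,m.sum(),u.mean(),v.mean(),np.median(W[m],0),ray(u.mean(),v.mean(),.054,K,T))
E
python3 -c "
import cv2,numpy as np
cv2.imwrite('pics/m3.png',cv2.resize(np.hstack([cv2.imread('pics/scene3.png'),cv2.imread('pics/wrist3.png')]),(800,300)))"
```

```text
True [0.54499252 0.1089999  0.12802815] [-2.18594528 -0.71662195  6.35777111] 12.025
True [0.54509737 0.10902326 0.1281    ] [-2.21234834 -0.93718611  6.51947723]
14.6667 [ 0.46017091 -0.18933617  0.23958943]
scene3 plunger z [0.54578882 0.10925789 0.12826938] 59
top3 plunger z [0.54456236 0.1096323  0.12730915] 67
wrist3 506 280.92687747035575 237.69565217391303 [ 0.51377443 -0.18048484  0.05394012] [ 0.51363269 -0.18048668  0.054     ]
scene3 97 207.64948453608247 200.69072164948454 [ 0.51557013 -0.18023095  0.05413608] [ 0.51571726 -0.1802235   0.054     ]
top3 1476 498.03726287262873 229.24119241192412 [ 0.49582565 -0.17222416  0.61021616] [ 0.49477766 -0.46481908  0.054     ]
```

View pics/m3.png

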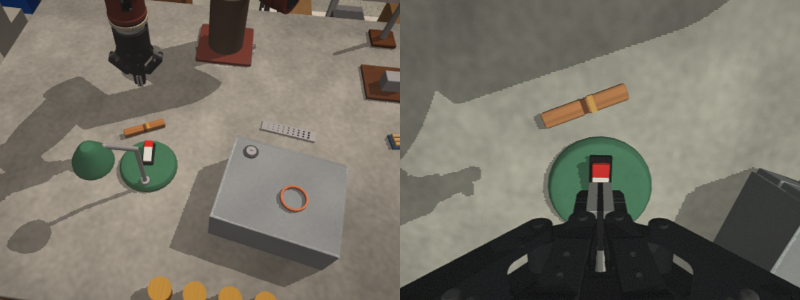

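```bash
python3 - <<'E' 2>&1 | grep -v Warn
from h import *
from plant import *
P=[.5095,-.1815]
move_l(P+[.12],0.15); move_l(P+[.07],0.08)
r=move_l(P+[.040],0.015,max_force=10)
o=observe();print(r,o['eef_pos'],o['ft_force'],o['time_s'])
r=move_l(P+[.040],0.015,max_force=12)
hold(.3);o=observe();print(r,o['eef_pos'],o['ft_force'])
move_l(P+[.2],0.15)
movep([.40,-.10,.28],down(np.radians(8)))
o=observe();print(o['time_s'])
for n in ('top','scene','wrist'):
    c_=get_calibration(n);p,dd=get_image(n);cv2.imwrite(f'pics/{n}4.png',p[:,:,::-1]);np.savez(f'pics/{n}4.npz',p=p,d=dd,**c_)
for n in('wrist4','scene4'):
    p,d,K,T,W=load(n)
    hsv=cv2.cvtColor(p,cv2.COLOR_RGB2HSV);H,S,V=[hsv[...,i].astype(int) for i in range(3)]
    near=(np.hypot(W[...,0]-.53,W[...,1]+.18)<.05)&(d>0)&(W[...,2]>.035)&(W[...,2]<.07)
    m=((H<5)|(H>174))&(S>120)&near; w=(S<60)&(V>110)&near
    for a in(m,w):
        if a.sum()>10: print(n,a.sum(),np.median(W[a],0))
    P_=W[m|w];x=(P_[:,:2]-[.5145,-.181])@[.99,.14];print('slope',np.polyfit(x,P_[:,2],1))
E
python3 -c "
import cv2,numpy as np
cv2.imwrite('pics/m4.png',cv2.resize(np.hstack([cv2.imread('pics/scene4.png'),cv2.imread('pics/wrist4.png')]),(800,300)))"
```

```text
True [ 0.50918371 -0.18162557  0.04590255] [-1.8274388   0.84872061  6.67217705] 18.075
True [ 0.50917701 -0.18166965  0.0458236 ] [-1.93463532  1.91792142  8.44175547]
20.4583
wrist4 414 [ 0.51216948 -0.18063224  0.045462  ]
wrist4 743 [ 0.54411808 -0.17668494  0.05186542]
slope [0.19264797 0.0456328 ]
scene4 76 [ 0.51330255 -0.18041594  0.04641512]
scene4 210 [ 0.54680199 -0.17685088  0.05307402]
slope [0.18977499 0.04611748]
```

View pics/m4.png

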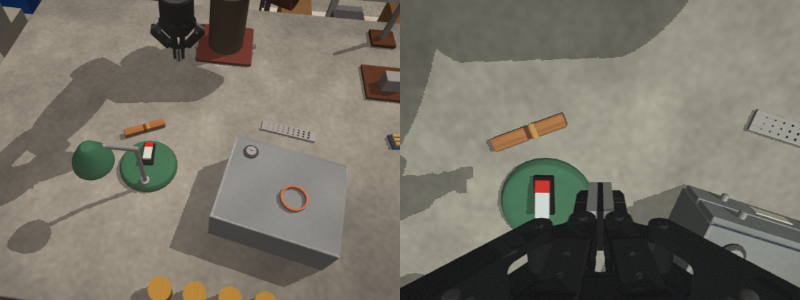

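```bash
python3 - <<'E' 2>&1 | grep -v Warn
from h import *
from plant import *
p,d,K,T,W=load('scene4')
L=(W[...,:2]-O)@np.array([[np.cos(yawU),-np.sin(yawU)],[np.sin(yawU),np.cos(yawU)]]);Z=W[...,2]
m=(d>0)&(Z>.105)&(Z<.117)&(L[...,0]<0.005)&(L[...,0]>-.05)&(abs(L[...,1])<.14)
print('drawer',np.percentile(L[...,0][m],[1,50]))
m=(d>0)&(np.hypot(W[...,0]-.545,W[...,1]-.109)<.009);print('plunger',np.median(Z[m]))
a=load('scene0')[0].astype(int);dif=abs(a-p.astype(int)).max(2)>60
print('bangle/clamp/lamp diff px',dif[255:300,390:435].sum(),dif[165:195,170:235].sum(),dif[195:268,165:250].sum())
job_done()
E
```

```text
drawer [-0.01142576 -0.00705331]
plunger 0.128281007980943
bangle/clamp/lamp diff px 0 0 104
the job is handed in; nothing more can be done
```

The bench is closed up and the job handed in, all in order with closed fingers and in about 20.5 s of the 64 s. The interface gives no verdict, so these results are my own measurements.

- **Drawer:** I pushed it at the middle of the face until it met its stop. In the last picture the face lies about 11.4 mm before the unit's front edge, against 11 mm when home.
- **Lock plunger:** I pressed it to its hard stop. The fingertip stopped at 128.0 mm, and the last picture puts the plunger's top at 128.3 mm, against 128 mm when fully down.
- **Rocker:** I pressed the red end until it stopped. The measured tilt is about +0.19 rad, past the required +0.14.
- **Loose items:** The first and last scene pictures show no changed pixels at the bangle or ring clamp. About 100 pixels changed in the lamp region. I put those down to the rocker's tilt and the arm's shadow without checking further; the lamp looks unmoved in the picture. I checked the draw plate only by eye, and it looks where it was.
- **Finish:** The gripper ended clear of everything, 0.28 m above the bench.

The top and scene cameras disagreed by up to about 7 mm on the plunger's position. I averaged them, then fixed the plunger and rocker positions from close wrist-camera views before pressing.

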